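Pin the angle cleat onto the welding jig

ROBOT

A 6-joint arm with a two-finger parallel gripper is mounted at the origin on the work surface. World frame = base frame: x ahead of the robot, y to its left, z up, the work surface at z = 0. Lengths are in mm, angles in rad, forces in N, time in s.
With the tool pointing down it reaches from about 275 to 750 mm from the base axis. Payload 10.2 kg.
Tool frame: the origin (TCP) lies at the centre of the arm's flange, where the gripper is bolted on; the fingertips stand 173 mm ahead of it and the grasp point (between the pads) lies 155 mm ahead of it; z points along the fingers, y is the line along which they close (so a half turn about z gives the same grasp; the last joint's range is limited). The gripper opens to 85 mm and grips with 20 to 120 N. Pads are 22 mm wide; open, the fingers measure 114 mm over their backs; the gripper's body (76 mm by 85 mm) begins 54 mm behind the grasp point. The pads swing forward as they close: fully open they stand 13 mm farther back than shut.
Start: joints at [1.043, 0.313, 1.498, -0, 1.331, -0.223], TCP at [157.567, 500.804, 404.694] pointing down, gripper open.
Joint ranges: [-2.94, 2.94], [-0.97, 2.17], [0.19, 2.56], [-1.23, 4.37], [0.02, 3.11], [-2.88, 2.88]. Speed limits (rad/s): [2.39, 2.39, 3.01, 3.14, 3.14, 3.14].

INTERFACE

Orientations are given as a unit quaternion [w, x, y, z].
In Python, from rig import ctrl, imaging, workorder gives the robot as it stands (ctrl), with the cameras (imaging) and the job (workorder).
- The arm moves only by the tool hand_motion, called after "Request:" by a JSON object that holds its "op" and its "data". Schema: {"type":"object","properties":{"offsets":{"type":"array","items":{"type":"array","items":{"type":"array","items":{"type":"number"},"minItems":6,"maxItems":6},"minItems":1,"maxItems":8},"minItems":1,"maxItems":1},"jaw":{"type":"number"},"grip_n":{"type":"number"},"only":{"type":"string"},"quiet":{"type":"boolean"},"lines":{"type":"string"}},"required":["offsets"],"additionalProperties":false}. offsets is a list that holds a single list of rows (three levels of brackets), with 1 to 8 rows, each of 6 numbers: dx, dy, dz in mm, then a rotation vector rx, ry, rz in rad; each row is the pose to reach, as a shift and turn from the pose commanded when the call began, along the tool's axes at that moment; what a row does not reach only later rows make up. A row lasts 1/10 s, in which the tool goes at most 50 mm and 0.15 rad, less where a joint would pass 70% of its speed; a pose out of reach is approached as far as the arm can. jaw is the opening from 0.0 (shut) to 1.0 (fully open), set as the call begins (left out keeps the last). The fingers move at their own pace and stop on an object; grip_n is the grip in N (left out, the last holds). Time passes only in rows, so rows that do not move let the fingers close. The tool returns the time, the measured TCP pose, the force, the opening and the grip force at its end. only (a regular expression) keeps the lines of the reply that match it, lines (a string "A,B") keeps lines A to B, and quiet returns only ok. Input that does not fit is refused with a message, and nothing moves.
- ctrl.sense(): the state, without advancing time (a new reading comes with each control period).
- imaging.capture(name): name is "scene" or "top" or "wrist"; returns the picture (420x560x3 uint8, red, green, blue); there is no depth.
- imaging.calibration(name): a dict with "fx", "fy", "cx", "cy" (pixels), "distortion" ([k1, k2, p1, p2, k3] as OpenCV has them; the pictures are not rectified), "position" and "attitude" of the camera in the world. Camera axes: x right, y down, z forward; pixel columns grow to the right and rows downward; lengths in mm; the calibration is good to about 2 mm. A picture is of the moment at which its call begins: read the wrist's pose just before it. calibration takes no time and is no camera call; for the wrist camera it gives the pose at the moment of the call.
- workorder.finish_job(): hands the job in; it is judged then, once.
The state is a dict: "time_s": time; "joints": joint angles; "dq": joint speeds; "tau": joint torques, N m; "eef_pos": TCP position; "ee_rot": TCP orientation; "force": force on the tool from outside, world axes, zero at the start; "wrist_torque": the same for the moment, N m; "grip_width": opening from 0.0 (shut) to 1.0 (fully open); "grip_force": force on a finger pad.
Only numpy, scipy, OpenCV 4.12 (cv2) and the standard library are available. Lean on these libraries where they do the work, as an engineer would, in place of code of your own. Each camera call takes 0.05 s, during which the arm holds its last target. There are 200 camera calls.

TASK

Set up the next tack weld: lay the drilled steel angle cleat flat on top of the jig block, hole over hole and its edges square with the block's sides (any way round), and let go of it. Then take the collared locating pin out of the wooden rack and put it down through both holes until its collar rests on the cleat, and leave it there.

Things in the scene. Friction and masses are not known exactly. Their poses are not given: they have to be found in the camera images.
- cleat: Drilled steel L angle, 0.5-0.75 kg, 8 mm thick, lying on its flat leg. Origin: hole centre, underside; z up, x points away from the upright leg. Flat leg: x -68 to 32, y -35 to 35 mm, one vertical through hole 32 mm wide. Upright leg: x -68 to -60, y -35 to 35, top at z 60 mm; grip it across its thickness from above. A same-size cleat with no hole lies nearby: not wanted.
- jig: Fixed grey jig block, 120 x 120 mm, 50 mm high, with one vertical through hole 32 mm wide in the middle. Low bolted foot tabs (14 mm high) stick out 29 mm at its -x and +x sides. Origin: centre of the underside, on the hole's axis; z up (top face at z 50 mm), x and y square to its sides. The cleat may point along the block's x or y, either way.
- pin: Steel pin, 0.33 kg, upright in one of three holes 80 mm apart in a fixed wooden rack (50 mm high). Origin: collar underside centre, z up. Round knob 24 mm wide, z 8 to 48; collar 46 mm wide, z 0 to 8; shank 18 mm wide down to z -45, its last 14 mm tapering to 9 mm. The other holes hold a low hexagon-head bolt (no knob) and a plain bar 22 mm thick (no collar): not wanted.

How it is judged (in metres and radians):
On the way:
1. the drilled cleat lies flat on the jig block, its hole over the block's hole, square with the block, and is let go (horizontal distance between cleat and jig below 0.015 m and z of cleat in the frame of jig between 0.045 and 0.055 m and angle between cleat's own z axis and vertical below 0.07 rad and (angle between the x axis of cleat and the x axis of jig, either way round below 0.26 rad or angle between the x axis of cleat and the y axis of jig, either way round below 0.26 rad) and linear speed of cleat below 0.03 m/s and angular speed of cleat below 0.2 rad/s and contact force between the fingers and cleat below 0.1 N), for 0.2 s.
At the end, for the whole second after the job is handed in: Drilled cleat flat on the jig block (4 deg), hole centres within 15 mm, square with the block within 15 deg at any quarter turn; pin through both holes within 12 mm of the block hole's axis, upright within 8 deg, collar down on the cleat within 4 mm; both released and at rest (all of step 1 and horizontal distance between pin and jig below 0.012 m and z of pin in the frame of cleat between 0.004 and 0.012 m and angle between pin's own z axis and vertical below 0.14 rad and linear speed of pin below 0.03 m/s and angular speed of pin below 0.2 rad/s and contact force between the fingers and pin below 0.1 N); the robot touches nothing.
It also fails if it takes over 61 s, if anything falls off the work surface, if the arm or the gripper's body presses on something with over 40 N, if the wrist force passes 120 N, or if a joint passes its speed limit or range.

## Working session

There is one attempt and no reset: what is moved stays moved. The work goes in short steps, Python scripts to look and compute and a tool call to move; the robot and the scene stay as the last step left them, time stands still between calls to the robot, and variables do not carry over. Pictures are saved under pics/ and viewed, at most 10 in all, crops included, and the job is handed in when it is done.

```bash
ls; mkdir -p pics; python3 - <<'E'
from rig import ctrl, imaging, workorder
import cv2,numpy as np
print(ctrl.sense())
for n in ["scene","top"]:
    print(n,imaging.calibration(n)); cv2.imwrite(f"pics/{n}0.png",imaging.capture(n)[:,:,::-1])
E
```

```text
pics
rig.py
{'time_s': 0.0, 'joints': array([ 1.04262515e+00,  3.13469405e-01,  1.49848710e+00,  9.14168579e-07,
        1.33099118e+00, -2.23400814e-01]), 'dq': array([ 1.37322909e-03, -1.26367436e-03,  2.06408078e-03, -7.14516280e-04,
        4.05668909e-05, -1.84559380e-04]), 'tau': array([ 5.02076873e-04, -4.12255275e+01, -2.59746248e+01, -1.87016603e-04,
        4.08823136e-03, -1.04067675e-05]), 'eef_pos': array([157.52811496, 500.76310055, 404.10616106]), 'ee_rot': array([-2.49064002e-04,  1.51796177e-01,  9.88411585e-01, -6.30075907e-04]), 'force': array([ 0.46586513, -0.58614904, -0.43316868]), 'wrist_torque': array([-0.00431609, -0.05949745, -0.01427803]), 'grip_force': 0.0, 'grip_width': 1.0009700479979937}
scene {'fx': 492.931532270042, 'fy': 492.931532270042, 'cx': 278.6637407203783, 'cy': 210.90515166758962, 'distortion': array([-0.06066662,  0.        ,  0.        ,  0.        ,  0.        ]), 'position': array([1133.45048891,   -2.41779002,  880.02164774]), 'attitude': array([-0.21708286,  0.64441099,  0.69489587, -0.2339428 ])}
top {'fx': 484.61861817058684, 'fy': 484.61861817058684, 'cx': 276.40031969020924, 'cy': 206.51620915397942, 'distortion': array([0.04744593, 0.        , 0.        , 0.        , 0.        ]), 'position': array([ 268.61576146,  -57.06659689, 1159.51522145]), 'attitude': array([ 0.08593114, -0.69283108,  0.71105552, -0.08367191])}
```

View pics/top0.png

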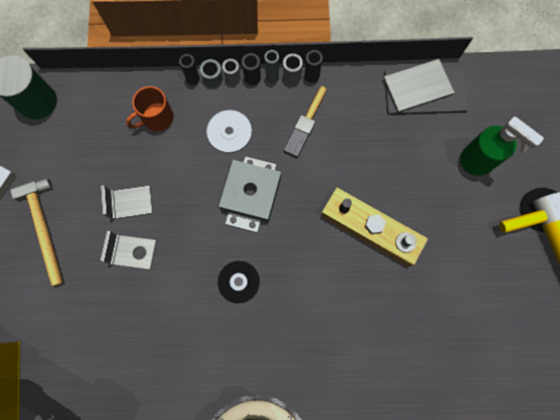

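View pics/scene0.png

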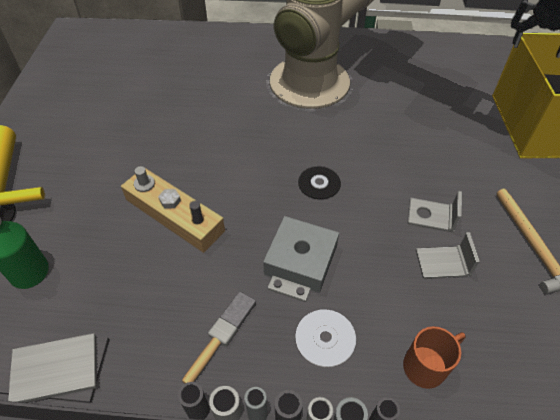

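The top view shows the drilled cleat at about (130,251), with its hole at (140,253) and its upright leg on the left. The jig hole is at (251,189), and the collared pin is at (407,241), at the right end of the rack. I'll enlarge these to measure them.

```bash
cat > h.py <<'E'
import numpy as np, cv2
from scipy.spatial.transform import Rotation as R
from rig import ctrl, imaging, workorder
def rot(q): return R.from_quat(np.roll(q,-1))
def K(c): return np.array([[c['fx'],0,c['cx']],[0,c['fy'],c['cy']],[0,0,1.]])
def px2w(c,uv,z):
    n=cv2.undistortPoints(np.array(uv,float).reshape(-1,1,2),K(c),c['distortion']).reshape(-1,2)
    d=rot(c['attitude']).apply(np.c_[n,np.ones(len(n))]); p=c['position']
    return p+d*((z-p[2])/d[:,2])[:,None]
def w2px(c,P):
    Ri=rot(c['attitude']).inv().as_matrix()
    return cv2.projectPoints(np.array(P,float).reshape(-1,3),cv2.Rodrigues(Ri)[0],-Ri@c['position'],K(c),c['distortion'])[0].reshape(-1,2)
E
python3 - <<'E'
import cv2,numpy as np
a=cv2.imread('pics/top0.png')
f=lambda x,y,w,h:cv2.resize(a[y:y+h,x:x+w],None,fx=5,fy=5,interpolation=cv2.INTER_CUBIC)
l=f(95,222,70,55); r=f(212,152,76,84)
p=f(380,222,60,55)
o=np.zeros((560,800,3),np.uint8)
o[:275,:350]=l; o[280:555,:300]=p; o[:420,400:780]=r
cv2.imwrite('pics/crop1.png',o)
E
```

```text
(no output)
```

View pics/crop1.png

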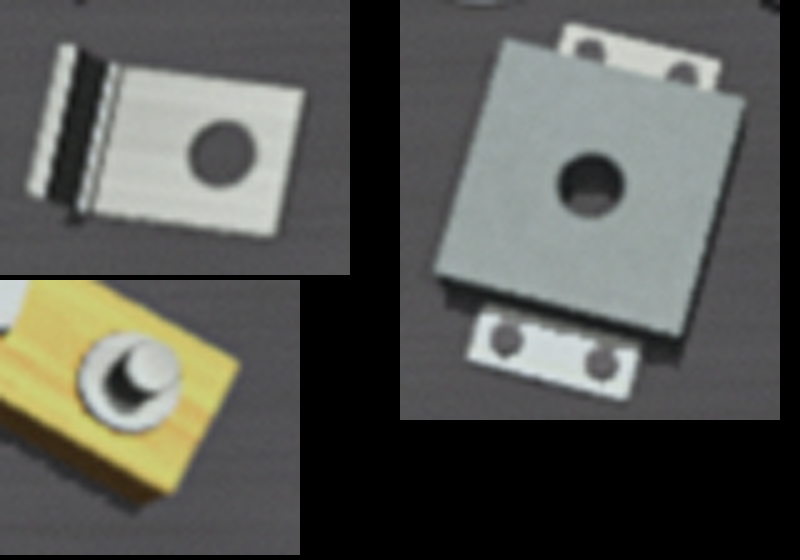

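The crop shows the jig hole at crop (591,185) and the cleat hole at (222,153), with right-hand corners at (304,89) and (275,236). The upright's top strip runs from (60,44) to (28,190). The pin's collar is at (130,383) and its knob top at about (153,369).

```bash
python3 - <<'E'
from h import *
np.set_printoptions(precision=1,suppress=True)
c=imaging.calibration('top')
def m(pts,ox,oy,px,py,z): return px2w(c,(np.array(pts,float)-[px,py]+.5)/5-.5+[ox,oy],z)
h=m([(222,153),(304,89),(275,236)],95,222,0,0,8); u=m([(60,44),(77,47),(47,200),(28,190)],95,222,0,0,60)
print('cleat',h,u); ang=lambda v:np.degrees(np.arctan2(v[1],v[0]))
print('edge len',np.linalg.norm(h[1]-h[2]),'dir',ang(h[1]-h[2]), 'upr dir',ang(u[0]-u[3]),np.linalg.norm(u[0]-u[3]),'ctr',u.mean(0), 'hole->upr',h[0]-u.mean(0),ang(h[0]-u.mean(0)),np.linalg.norm((h[0]-u.mean(0))[:2]))
j=m([(505,38),(746,98),(683,338),(435,272),(591,185)],212,152,400,0,50)
print('jig',j,j[:4].mean(0),[ (np.linalg.norm(j[(i+1)%4]-j[i]),ang(j[(i+1)%4]-j[i])) for i in range(4)])
print('pin',m([(130,383)],380,222,0,280,58),m([(153,369)],380,222,0,280,98))
s=imaging.calibration('scene')
print('in scene px', w2px(s,[h[0],u.mean(0),j[4]]))
w=imaging.calibration('wrist'); t=ctrl.sense(); print(w, rot(t['ee_rot']).as_matrix())
E
```

```text
cleat [[447.6 273.5   8. ]
 [477.4 235.7   8. ]
 [407.3 246.8   8. ]] [[492.1 334.9  60. ]
 [490.5 327.   60. ]
 [420.3 336.3  60. ]
 [425.1 345.1  60. ]]
edge len 71.00503460796268 dir -8.993225930294726 upr dir -8.736515900049683 67.78446162567116 ctr [457.  335.8  60. ] hole->upr [ -9.5 -62.3 -52. ] -98.63826764759996 63.00593873796628
jig [[661.1  45.8  50. ]
 [627.6 -69.7  50. ]
 [510.6 -37.   50. ]
 [545.6  79.2  50. ]
 [586.2   5.2  50. ]] [586.2   4.6  50. ] [(np.float64(120.25926032441946), np.float64(-106.16406220184834)), (np.float64(121.49262259010735), np.float64(164.37409567810852)), (np.float64(121.39386507248068), np.float64(73.26049892543055)), (np.float64(120.26808929641416), np.float64(-16.15804256158743))]
pin [[ 446.8 -350.2   58. ]] [[ 446.3 -350.2   98. ]]
in scene px [[424.8 210.7]
 [460.  201.2]
 [302.8 244.7]]
{'fx': 373.55816245533106, 'fy': 373.55816245533106, 'cx': 278.9641419356567, 'cy': 212.7655888092763, 'distortion': array([-0.,  0.,  0.,  0.,  0.]), 'position': array([ 89.6, 522.2, 372.5]), 'attitude': array([0.1, 0.8, 0.6, 0.1])} [[-1.   0.3 -0. ]
 [ 0.3  1.  -0. ]
 [ 0.  -0.  -1. ]]
```

Sizes and heights agree with the spec. Next I'll move above the cleat's upright leg and check with the wrist camera.

```bash
cat >> h.py <<'E'
def goal(x,y,z,yaw):  # tool pointing down, tool-y at yaw deg -> row from current pose
    s=ctrl.sense(); r=rot(s['ee_rot']); a=np.radians((yaw+90)/2)
    t=R.from_quat([np.cos(a),np.sin(a),0,0]); best=min((r.inv()*t*R.from_euler('z',k) for k in(0,np.pi)),key=lambda q:q.magnitude())
    print('row',np.round(r.inv().apply(np.array([x,y,z])-s['eef_pos']),1),np.round(best.as_rotvec(),4),'q',np.round(s['joints'],2),'F',np.round(s['force'],1))
E
python3 -c "
from h import *
goal(457.2,336.3,300,81.2)"
```

```text
row [-335.2  -66.8  104.2] [-0.0011 -0.0004 -0.1512] q [ 1.04  0.31  1.5   0.    1.33 -0.22] F [-0.5 -0.1 -0.9]
```

Request:
{"op": "hand_motion", "data": {"offsets": [[[-42, -8, 13, 0, 0, -0.02], [-84, -17, 26, 0, 0, -0.04], [-126, -25, 39, 0, 0, -0.06], [-168, -34, 52, 0, 0, -0.08], [-210, -42, 65, 0, 0, -0.1], [-252, -50, 78, 0, 0, -0.12], [-294, -59, 92, 0, 0, -0.14], [-335, -67, 105, 0, 0, -0.151]]], "jaw": 1.0}}

```text
time_s: 0.9
eef_pos: [458.4, 335.1, 298.8]
ee_rot: [-0.0, 0.077, 0.997, -0.0]
force: [-0.3, 0.7, 0.8]
grip_width: 0.999
grip_force: 0.0
```

Request:
{"op": "hand_motion", "data": {"offsets": [[[0, 0, 0, 0, 0, 0], [0, 0, 0, 0, 0, 0], [0, 0, 0, 0, 0, 0]]]}}

```text
time_s: 1.2
eef_pos: [456.3, 336.9, 299.9]
ee_rot: [-0.0, 0.076, 0.997, 0.0]
force: [-0.0, 1.0, -0.0]
grip_width: 1.0
grip_force: 0.0
```

```bash
python3 - <<'E'
from h import *
goal(457.2,336.3,300,81.2)
c=imaging.calibration('wrist'); a=imaging.capture('wrist')[:,:,::-1].copy()
np.save('w1.npy',c,allow_pickle=True)
cv2.imwrite('pics/w1.png',a)
print(w2px(c,[[447.6,273.5,8],[457.2,336.3,60]]))
E
```

```text
row [-0.9 -0.4 -0.1] [ 0.0001 -0.0002  0.0006] q [ 0.43  0.5   1.51  0.    1.13 -0.99] F [-0.  1. -0.]
[[190.13962535 209.40065655]
 [277.62495819 232.91757085]]
```

View pics/w1.png

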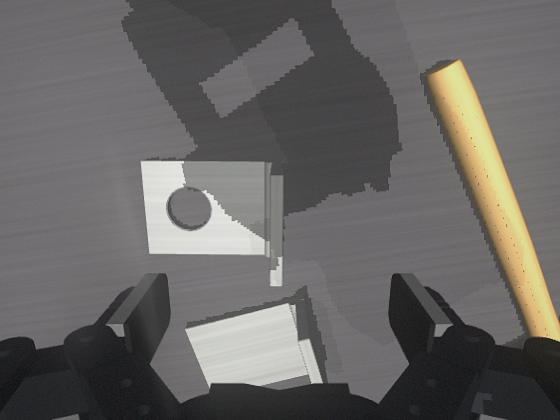

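The wrist view agrees: the hole is at (189,209), and the upright's top strip runs from (276,176) to (276,287). I'll check this numerically, then descend.

```bash
python3 - <<'E'
from h import *
np.set_printoptions(precision=1,suppress=True)
c=np.load('w1.npy',allow_pickle=True).item()
h=px2w(c,[(189,209),(141,160),(149,254)],8); u=px2w(c,[(271,176),(283,176),(282,286),(271,286)],60)
ang=lambda v:np.degrees(np.arctan2(v[1],v[0]))
print(h,u,u.mean(0),ang(h[1]-h[2]),ang(u[0]-u[3]),ang(u[1]-u[2]),ang(h[0]-u.mean(0)),np.linalg.norm((h[0]-u.mean(0))[:2]))
ur=u.mean(0); goal(ur[0],ur[1],196,81)
E
```

```text
[[447.2 272.7   8. ]
 [407.2 247.    8. ]
 [476.9 235.2   8. ]] [[423.1 337.8  60. ]
 [424.1 344.5  60. ]
 [491.8 333.7  60. ]
 [490.7 327.   60. ]] [457.4 335.7  60. ] 170.3355075331975 170.92234900690477 170.92290113193536 -99.23824327366842 63.81756388205026
row [ -1.4  -1.1 104.1] [0. 0. 0.] q [ 0.4  0.5  1.5  0.   1.1 -1. ] F [-0.5 -0.2  0.6]
```

Request:
{"op": "hand_motion", "data": {"offsets": [[[-1, -1, 30, 0, 0, 0], [-1, -1, 60, 0, 0, 0], [-1, -1, 85, 0, 0, 0], [-1, -1, 98, 0, 0, 0], [-1, -1, 104, 0, 0, 0], [-1, -1, 104, 0, 0, 0]]], "jaw": 1.0}}

```text
time_s: 1.85
eef_pos: [457.7, 335.6, 196.0]
ee_rot: [0.0, 0.077, 0.997, 0.0]
force: [0.3, -0.3, -0.6]
grip_width: 1.003
grip_force: 0.0
```

Request:
{"op": "hand_motion", "data": {"offsets": [[[0, 0, 0, 0, 0, 0], [0, 0, 0, 0, 0, 0], [0, 0, 0, 0, 0, 0], [0, 0, 0, 0, 0, 0], [0, 0, 0, 0, 0, 0], [0, 0, 0, 0, 0, 0], [0, 0, 0, 0, 0, 0], [0, 0, 0, 0, 0, 0]]], "jaw": 0.0, "grip_n": 90}}

```text
time_s: 2.65
eef_pos: [457.9, 335.1, 196.0]
ee_rot: [0.0, 0.077, 0.997, -0.0]
force: [-0.6, -2.0, 5.1]
grip_width: 0.081
grip_force: 88.9
```

Request:
{"op": "hand_motion", "data": {"offsets": [[[0, 0, 0, 0, 0, 0], [0, 0, 0, 0, 0, 0], [0, 0, 0, 0, 0, 0], [0, 0, 0, 0, 0, 0]]]}}

```text
time_s: 3.05
eef_pos: [457.9, 335.1, 196.0]
ee_rot: [0.0, 0.077, 0.997, -0.0]
force: [-2.0, -3.0, 6.6]
grip_width: 0.082
grip_force: 88.9
```

Gripped, with an opening of about 7 mm. I'll lift 100 mm and look with the wrist camera to get the in-hand hole offset.

Request:
{"op": "hand_motion", "data": {"offsets": [[[0, 0, -10, 0, 0, 0], [0, 0, -30, 0, 0, 0], [0, 0, -55, 0, 0, 0], [0, 0, -80, 0, 0, 0], [0, 0, -100, 0, 0, 0], [0, 0, -110, 0, 0, 0], [0, 0, -110, 0, 0, 0], [0, 0, -110, 0, 0, 0]]]}}

```text
time_s: 3.85
eef_pos: [457.6, 335.1, 304.6]
ee_rot: [-0.001, 0.077, 0.997, -0.0]
force: [0.4, 0.3, -5.8]
grip_width: 0.082
grip_force: 88.1
```

```bash
python3 - <<'E'
from h import *
s=ctrl.sense();c=imaging.calibration('wrist'); a=imaging.capture('wrist')[:,:,::-1].copy()
np.save('w2.npy',(c,s),allow_pickle=True)
cv2.imwrite('pics/w2.png',a)
print(s['eef_pos'],s['force'],w2px(c,[[447.3+.3,273,118],[457.5,336,170]]))
E
```

```text
[457.60343846 335.135587   304.57263312] [ 0.37510721  0.33366771 -5.83399057] [[140.03493116 269.08686926]
 [281.05576384 338.34723299]]
```

View pics/w2.png

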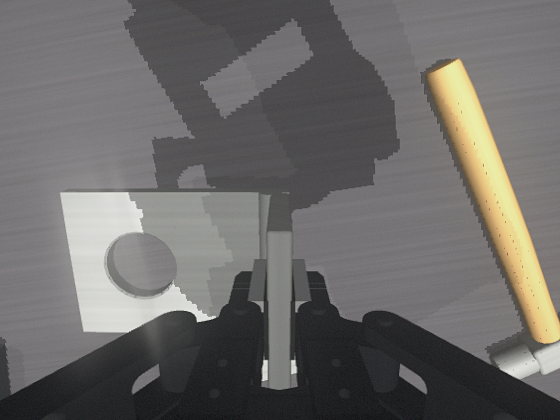

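Lifted level, with the hole at (141,265) and left corners at (62,193) and (84,332). I'll work out the in-hand offset and the placing goal.

```bash
python3 - <<'E'
from h import *
np.set_printoptions(precision=1,suppress=True)
c,s=np.load('w2.npy',allow_pickle=True)
r=rot(s['ee_rot'])
p=px2w(c,[(141,265),(62,193),(84,332)],s['eef_pos'][2]-196+8)
t=r.inv().apply(p-s['eef_pos']); e=p[1]-p[2]; print(p,t,np.linalg.norm(e),np.degrees(np.arctan2(e[1],e[0])))
yaw_t=np.degrees(np.arctan2(*r.apply([0,1,0])[[1,0]])); cy=np.degrees(np.arctan2(e[1],e[0]))-270
print('tool yaw',yaw_t,'cleat x',cy)
ny=yaw_t+(-106.2-cy); a=np.radians((ny+90)/2); rt=R.from_quat([np.cos(a),np.sin(a),0,0])
o=rt.apply(t[0]); o[2]=0
g=np.array([586.2,5.0,0])-o; print('goal',g,ny)
goal(g[0],g[1],304,ny); goal(g[0],g[1],246,ny)
E
```

```text
[[446.2 273.3 116.6]
 [408.1 247.4 116.6]
 [476.6 236.2 116.6]] [[  1.4 -62.7 188.1]
 [ 35.2 -94.1 188.1]
 [-34.2 -94.7 188. ]] 69.37585169944657 170.68106541880846
tool yaw 81.18771910352511 cleat x -99.31893458119154
goal [604.5  65.    0. ] 74.30665368471665
row [-186.6 -244.5    0.2] [-0.  -0.   0.1] q [ 0.4  0.5  1.5  0.   1.1 -1. ] F [-0.4  0.4 -6.1]
row [-186.7 -244.4   58.2] [-0.  -0.   0.1] q [ 0.4  0.5  1.5  0.   1.1 -1. ] F [-0.4  0.4 -6.1]
```

Request:
{"op": "hand_motion", "data": {"offsets": [[[-10, -13, 0, 0, 0, 0], [-30, -39, 0, 0, 0, 0.02], [-55, -72, 0, 0, 0, 0.04], [-80, -105, 0, 0, 0, 0.06], [-105, -137, 0, 0, 0, 0.08], [-130, -170, 0, 0, 0, 0.1], [-155, -203, 0, 0, 0, 0.11], [-172, -225, 0, 0, 0, 0.12]]]}}

```text
time_s: 4.7
eef_pos: [594.3, 83.1, 304.7]
ee_rot: [-0.001, 0.138, 0.99, -0.0]
force: [-0.4, 0.6, -5.8]
grip_width: 0.081
grip_force: 88.3
```

Request:
{"op": "hand_motion", "data": {"offsets": [[[-11, -16, 0, 0, 0, 0], [-13, -20, 0, 0, 0, 0], [-13, -20, 0, 0, 0, 0], [-13, -20, 0, 0, 0, 0], [-13, -20, 0, 0, 0, 0]]]}}

```text
time_s: 5.2
eef_pos: [600.2, 64.6, 305.6]
ee_rot: [-0.0, 0.136, 0.991, 0.0]
force: [-0.4, -0.4, -5.5]
grip_width: 0.079
grip_force: 88.3
```

```bash
python3 - <<'E'
from h import *
goal(604.5,65,304,74.3); goal(604.5,65,248,74.3)
c=imaging.calibration('wrist'); cv2.imwrite('pics/w3.png',imaging.capture('wrist')[:,:,::-1])
np.save('w3.npy',(c,ctrl.sense()),allow_pickle=True)
E
```

```text
row [-4.   1.6  1.6] [ 0.     -0.0005  0.0014] q [-0.09  0.57  1.38  0.    1.19 -1.38] F [-0.4 -0.4 -5.5]
row [-4.1  1.6 57.6] [ 0.     -0.0005  0.0014] q [-0.09  0.57  1.38  0.    1.19 -1.38] F [-0.4 -0.4 -5.5]
```

View pics/w3.png

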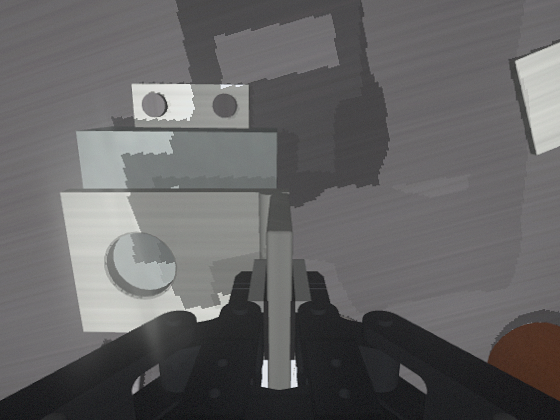

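The wrist view shows the jig's near edge running from (78,131) to (277,130), parallel to the cleat's edge. I'll cross-check the jig pose from these corners.

```bash
python3 - <<'E'
from h import *
np.set_printoptions(precision=1,suppress=True)
c,s=np.load('w3.npy',allow_pickle=True)
p=px2w(c,[(78,131),(277,130)],50); e=p[1]-p[0]; n=np.array([-e[1],e[0],0])/np.linalg.norm(e)
a=np.degrees(np.arctan2(e[1],e[0])); print(p,np.linalg.norm(e),a); print(p.mean(0)+60*n,p.mean(0)-60*n)
E
```

```text
[[512.7 -34.7  50. ]
 [544.5  79.1  50. ]] 118.23605081993514 74.4222867187412
[470.8  38.3  50. ] [586.4   6.1  50. ]
```

Request:
{"op": "hand_motion", "data": {"offsets": [[[-4, 2, 15, 0, 0, 0], [-4, 2, 32, 0, 0, 0], [-4, 2, 45, 0, 0, 0], [-4, 2, 53, 0, 0, 0], [-4, 2, 56, 0, 0, 0], [-4, 2, 57, 0, 0, 0], [-4, 2, 57, 0, 0, 0], [-4, 2, 57, 0, 0, 0]]]}}

```text
time_s: 6.05
eef_pos: [605.0, 64.6, 249.3]
ee_rot: [0.001, 0.136, 0.991, 0.0]
force: [0.6, 0.1, -4.9]
grip_width: 0.084
grip_force: 88.1
```

```bash
python3 -c "
from h import *
goal(604.5,65.3,246,74.3)"
```

```text
row [0.7 0.5 3.3] [0.0002 0.0011 0.0003] q [-0.09  0.65  1.41 -0.    1.08 -1.38] F [ 0.6  0.1 -4.9]
```

Request:
{"op": "hand_motion", "data": {"offsets": [[[1, 1, 1, 0, 0, 0], [1, 1, 2, 0, 0, 0], [1, 1, 3, 0, 0, 0], [1, 1, 3.5, 0, 0, 0], [1, 1, 3.5, 0, 0, 0]]]}}

```text
time_s: 6.55
eef_pos: [604.1, 66.0, 246.0]
ee_rot: [0.0, 0.136, 0.991, 0.0]
force: [-4.5, 1.7, 6.0]
grip_width: 0.08
grip_force: 90.0
```

```bash
python3 -c "
from h import *
goal(604.5,65.3,246,74.3)"
```

```text
row [-0.5 -0.5  0. ] [0.0001 0.0004 0.0004] q [-0.08  0.65  1.42  0.    1.08 -1.38] F [-4.5  1.7  6. ]
```

Seated: the force went from −5 N to +6 N. I'll release it by opening partway and rise clear.

Request:
{"op": "hand_motion", "data": {"offsets": [[[0, 0, 0, 0, 0, 0], [0, 0, 0, 0, 0, 0], [0, 0, 0, 0, 0, 0], [0, 0, 0, 0, 0, 0], [0, 0, 0, 0, 0, 0], [0, 0, 0, 0, 0, 0]]], "jaw": 0.6}}

```text
time_s: 7.15
eef_pos: [604.2, 65.8, 245.2]
ee_rot: [0.0, 0.136, 0.991, -0.0]
force: [0.4, -0.3, 0.3]
grip_width: 0.599
grip_force: 0.0
```

Request:
{"op": "hand_motion", "data": {"offsets": [[[0, 0, -15, 0, 0, 0], [0, 0, -45, 0, 0, 0], [0, 0, -80, 0, 0, 0], [0, 0, -110, 0, 0, 0], [0, 0, -110, 0, 0, 0], [0, 0, -110, 0, 0, 0]]]}}

```text
time_s: 7.75
eef_pos: [604.1, 65.8, 355.2]
ee_rot: [0.0, 0.136, 0.991, -0.0]
force: [-0.3, 0.2, 0.1]
grip_width: 0.602
grip_force: 0.0
```

```bash
python3 - <<'E'
from h import *
for n in('top','wrist'): cv2.imwrite(f'pics/{n}4.png',imaging.capture(n)[:,:,::-1])
np.save('w4.npy',(imaging.calibration('wrist'),ctrl.sense()),allow_pickle=True)
goal(446.5,-350.2,340,-16)
E
```

```text
row [  39.1 -443.1   14.1] [ 1.4000e-03 -2.2000e-03 -1.5654e+00] q [-0.08  0.53  1.3  -0.    1.3  -1.38] F [-0.8  0.3  0. ]
```

View pics/wrist4.png

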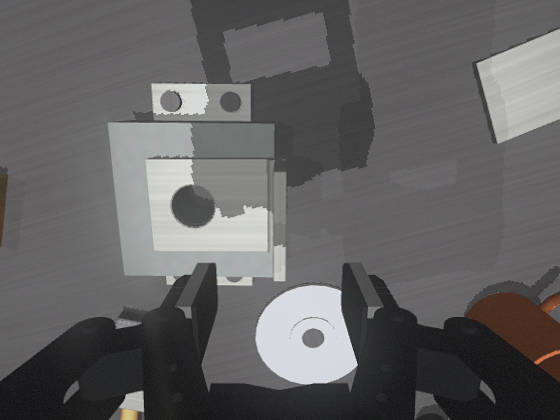

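```bash
python3 - <<'E'
from h import *
np.set_printoptions(precision=1,suppress=True)
c,s=np.load('w4.npy',allow_pickle=True)
print('hole',px2w(c,[(193,206)],58)); j=px2w(c,[(109,123),(275,122),(124,276)],50); print('jig',j,(j[1]+j[2])/2)
e=px2w(c,[(147,159),(153.5,250),(268,158),(268,250)],58); print('cleat',e)
a=lambda v:np.degrees(np.arctan2(v[1],v[0])); print(a(j[1]-j[0]),a(e[2]-e[0]),a(e[3]-e[1]),a(e[1]-e[0])+90)
E
```

```text
hole [[585.9   5.5  58. ]]
jig [[512.8 -35.   50. ]
 [544.8  79.6  50. ]
 [627.3 -69.9  50. ]] [586.    4.9  50. ]
cleat [[544.3 -14.7  58. ]
 [610.5 -35.   58. ]
 [567.   68.2  58. ]
 [633.9  48.9  58. ]]
74.43186182871307 74.69278443297927 74.43339971646755 72.93443716779294
```

Request:
{"op": "hand_motion", "data": {"offsets": [[[2, -20, 1, 0, 0, 0.1], [4, -50, 2, 0, 0, 0.22], [7, -85, 3, 0, 0, 0.34], [10, -120, 4, 0, 0, 0.46], [13, -155, 5, 0, 0, 0.58], [16, -190, 6, 0, 0, 0.7], [19, -225, 7, 0, 0, 0.82], [22, -255, 8, 0, 0, 0.92]]]}}

```text
time_s: 8.65
eef_pos: [513.2, -175.2, 345.9]
ee_rot: [-0.001, 0.564, 0.826, -0.0]
force: [-0.0, 0.7, 0.2]
grip_width: 0.602
grip_force: 0.0
```

```bash
python3 -c "
from h import *
goal(446.5,-350.2,340,-16)"
```

```text
row [-138.8 -125.7    5.9] [-0.0019 -0.0012  0.651 ] q [-0.55  0.4   1.53 -0.    1.21 -0.92] F [-0.   0.7  0.2]
```

The cleat hole is within 1 mm of the jig hole, and the edges are square. Now on to the pin.

Request:
{"op": "hand_motion", "data": {"offsets": [[[-29, -26, 1, 0, 0, 0.13], [-58, -52, 2, 0, 0, 0.26], [-87, -79, 4, 0, 0, 0.39], [-115, -104, 5, 0, 0, 0.52], [-132, -120, 6, 0, 0, 0.62], [-139, -126, 6, 0, 0, 0.65], [-139, -126, 6, 0, 0, 0.65], [-139, -126, 6, 0, 0, 0.65]]]}}

```text
time_s: 9.45
eef_pos: [448.5, -348.4, 340.8]
ee_rot: [-0.001, 0.796, 0.605, 0.0]
force: [-0.6, -0.0, -0.3]
grip_width: 0.598
grip_force: 0.0
```

```bash
python3 - <<'E'
from h import *
goal(446.5,-350.2,340,-16)
c=imaging.calibration('wrist'); cv2.imwrite('pics/w5.png',imaging.capture('wrist')[:,:,::-1])
np.save('w5.npy',(c,ctrl.sense()),allow_pickle=True)
print(w2px(c,[[446.8,-350.2,58],[446.4,-350.2,98]]))
E
```

```text
row [-2.2 -1.4  0.8] [-0.0007 -0.0008  0.0089] q [-0.87  0.46  1.46  0.    1.23 -0.6 ] F [-0.6 -0.  -0.3]
[[279.16018198 213.44711694]
 [278.46960466 232.21040112]]
```

View pics/w5.png

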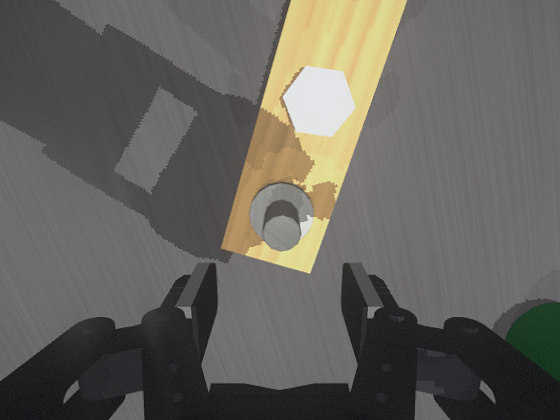

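The collar is at (281,214) and the knob top at (282,232), about 1 mm from prediction. I'll descend and grip the knob.

Request:
{"op": "hand_motion", "data": {"offsets": [[[-2, -0.3, 30, 0, 0, 0.008], [-2, -0.3, 60, 0, 0, 0.008], [-2, -0.3, 85, 0, 0, 0.008], [-2, -0.3, 99, 0, 0, 0.008], [-2, -0.3, 106.5, 0, 0, 0.008], [-2, -0.3, 106.5, 0, 0, 0.008], [-2, -0.3, 106.5, 0, 0, 0.008]]]}}

```text
time_s: 10.2
eef_pos: [447.6, -351.2, 235.7]
ee_rot: [0.001, 0.799, 0.601, 0.0]
force: [0.0, -0.5, -0.9]
grip_width: 0.602
grip_force: 0.0
```

Request:
{"op": "hand_motion", "data": {"offsets": [[[0, 0, 0, 0, 0, 0], [0, 0, 0, 0, 0, 0], [0, 0, 0, 0, 0, 0], [0, 0, 0, 0, 0, 0], [0, 0, 0, 0, 0, 0], [0, 0, 0, 0, 0, 0], [0, 0, 0, 0, 0, 0], [0, 0, 0, 0, 0, 0]]], "jaw": 0.0, "grip_n": 70}}

```text
time_s: 11.0
eef_pos: [447.5, -351.4, 235.9]
ee_rot: [0.001, 0.799, 0.601, 0.0]
force: [0.9, 0.3, 6.5]
grip_width: 0.264
grip_force: 68.3
```

```bash
python3 -c "
from h import *
goal(446.5,-350.2,234,-16)"
```

```text
row [ 0.9 -1.3  1.9] [ 0.002   0.0012 -0.0017] q [-0.87  0.59  1.55  0.    1.   -0.59] F [0.9 0.3 6.5]
```

Request:
{"op": "hand_motion", "data": {"offsets": [[[0, 0, -10, 0, 0, 0], [0, 0, -30, 0, 0, 0], [0, 0, -55, 0, 0, 0], [0, 0, -80, 0, 0, 0], [0, 0, -100, 0, 0, 0], [0, 0, -110, 0, 0, 0], [0, 0, -110, 0, 0, 0], [0, 0, -110, 0, 0, 0]]]}}

```text
time_s: 11.8
eef_pos: [447.1, -351.0, 343.7]
ee_rot: [-0.001, 0.799, 0.601, -0.0]
force: [0.1, 0.4, -3.5]
grip_width: 0.263
grip_force: 68.7
```

```bash
python3 - <<'E'
from h import *
c=imaging.calibration('wrist'); a=imaging.capture('wrist')[:,:,::-1]; s=ctrl.sense(); cv2.imwrite('pics/w6.png',a)
np.save('w6.npy',(c,s),allow_pickle=True)
b=s['eef_pos']; t=rot(s['ee_rot'])
print('expected collar',w2px(c,[b+t.apply([0,0,235.8-58])]),'knob top',w2px(c,[b+t.apply([0,0,235.8-98])]))
goal(586,5.2,345,-16)
E
```

```text
expected collar [[281.14127255 275.85372177]] knob top [[281.82704537 329.42357491]]
row [380.8  34.7  -1.1] [-0.002  -0.0013 -0.0018] q [-0.87  0.46  1.45 -0.    1.23 -0.59] F [ 0.8 -0.4 -3.7]
```

View pics/w6.png

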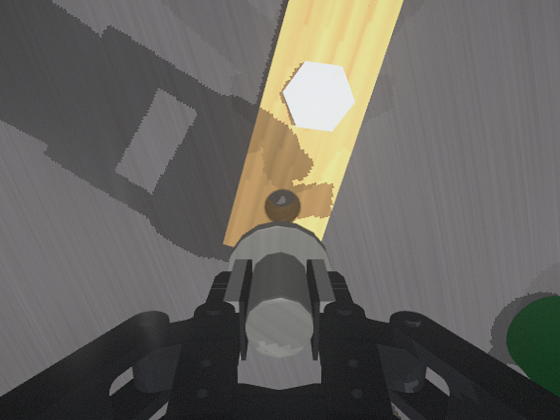

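The pin hangs straight in the grip: collar centre about (280,272), knob top about (280,325), roughly 1.5 mm toward tool +x. Carrying it over the hole.

Request:
{"op": "hand_motion", "data": {"offsets": [[[12, 1, 0, 0, 0, 0], [40, 4, 0, 0, 0, 0], [80, 7, 0, 0, 0, 0], [120, 11, 0, 0, 0, 0], [160, 15, 0, 0, 0, 0], [200, 18, 0, 0, 0, 0], [240, 22, 0, 0, 0, 0], [280, 26, 0, 0, 0, 0]]]}}

```text
time_s: 12.65
eef_pos: [550.1, -86.9, 344.1]
ee_rot: [-0.001, 0.799, 0.601, -0.0]
force: [0.9, -0.5, -3.3]
grip_width: 0.264
grip_force: 68.8
```

Request:
{"op": "hand_motion", "data": {"offsets": [[[35, 3, 0, 0, 0, 0], [65, 6, 0, 0, 0, 0], [88, 8, 0, 0, 0, 0], [99, 9, 0, 0, 0, 0], [99, 9, 0, 0, 0, 0], [99, 9, 0, 0, 0, 0], [99, 9, 0, 0, 0, 0]]]}}

```text
time_s: 13.35
eef_pos: [585.7, 2.3, 344.6]
ee_rot: [-0.0, 0.8, 0.601, -0.0]
force: [-0.1, 0.1, -2.9]
grip_width: 0.261
grip_force: 68.8
```

```bash
python3 - <<'E'
from h import *
goal(586,5.2,345,-16)
c=imaging.calibration('wrist'); a=imaging.capture('wrist')[:,:,::-1]; cv2.imwrite('pics/w7.png',a); cv2.imwrite('pics/top7.png',imaging.capture('top')[:,:,::-1])
E
```

```text
row [ 2.9 -0.6 -0.4] [-0.0003  0.0002 -0.003 ] q [-0.2   0.5   1.39 -0.    1.25  0.09] F [-0.1  0.1 -2.9]
```

Request:
{"op": "hand_motion", "data": {"offsets": [[[1.4, 0, 12, 0, 0, 0], [1.4, 0, 30, 0, 0, 0], [1.4, 0, 45, 0, 0, 0], [1.4, 0, 53, 0, 0, 0], [1.4, 0, 59, 0, 0, 0], [1.4, 0, 64, 0, 0, 0], [1.4, 0, 68, 0, 0, 0]]]}}

```text
time_s: 14.15
eef_pos: [586.4, 4.5, 276.6]
ee_rot: [0.0, 0.799, 0.601, 0.0]
force: [-1.1, -0.7, -3.7]
grip_width: 0.259
grip_force: 68.8
```

Request:
{"op": "hand_motion", "data": {"offsets": [[[0, 0, 6, 0, 0, 0], [0, 0, 12, 0, 0, 0], [0, 0, 18, 0, 0, 0], [0, 0, 24, 0, 0, 0], [0, 0, 28, 0, 0, 0], [0, 0, 28, 0, 0, 0], [0, 0, 28, 0, 0, 0]]]}}

```text
time_s: 14.85
eef_pos: [586.4, 4.6, 248.8]
ee_rot: [0.0, 0.799, 0.601, 0.0]
force: [0.3, 0.2, -3.2]
grip_width: 0.26
grip_force: 68.8
```

```bash
python3 -c "
from h import *
goal(586,5.2,243.9,-16)"
```

```text
row [ 0.5 -0.6  4.9] [ 0.0002 -0.     -0.0018] q [-0.19  0.6   1.49 -0.    1.05  0.09] F [ 0.3  0.2 -3.2]
```

No contact on the sides. Lowering gently until the collar sits.

Request:
{"op": "hand_motion", "data": {"offsets": [[[0, 0, 1.5, 0, 0, 0], [0, 0, 3, 0, 0, 0], [0, 0, 4.2, 0, 0, 0], [0, 0, 4.8, 0, 0, 0], [0, 0, 5, 0, 0, 0], [0, 0, 5, 0, 0, 0]]]}}

```text
time_s: 15.45
eef_pos: [586.3, 4.6, 243.9]
ee_rot: [0.0, 0.799, 0.601, -0.0]
force: [-2.0, 0.7, 0.7]
grip_width: 0.263
grip_force: 69.2
```

Request:
{"op": "hand_motion", "data": {"offsets": [[[0, 0, 0, 0, 0, 0], [0, 0, 0, 0, 0, 0], [0, 0, 0, 0, 0, 0], [0, 0, 0, 0, 0, 0], [0, 0, 0, 0, 0, 0]]], "jaw": 0.6}}

```text
time_s: 15.95
eef_pos: [586.4, 4.6, 243.8]
ee_rot: [0.0, 0.799, 0.601, 0.0]
force: [0.5, -0.9, 0.3]
grip_width: 0.599
grip_force: 0.0
```

Request:
{"op": "hand_motion", "data": {"offsets": [[[0, 0, -15, 0, 0, 0], [0, 0, -40, 0, 0, 0], [0, 0, -75, 0, 0, 0], [0, 0, -105, 0, 0, 0], [0, 0, -120, 0, 0, 0], [0, 0, -120, 0, 0, 0], [0, 0, -120, 0, 0, 0]]]}}

```text
time_s: 16.65
eef_pos: [586.2, 4.6, 362.9]
ee_rot: [-0.0, 0.799, 0.601, -0.0]
force: [-0.3, 0.0, -1.6]
grip_width: 0.601
grip_force: 0.0
```

```bash
python3 - <<'E'
from h import *
c=imaging.calibration('wrist'); a=imaging.capture('wrist')[:,:,::-1]; b=imaging.capture('scene')[:,:,::-1]
b=cv2.resize(b[190:310,240:360],None,fx=3.5,fy=3.5,interpolation=cv2.INTER_CUBIC)
cv2.imwrite('pics/end.png',np.hstack([a[:,:380],b]))
print('collar,knob',w2px(c,[[586,5,66],[586,5,106]]),ctrl.sense()['force'])
E
```

```text
collar,knob [[280.39684313 204.51380538]
 [280.54139681 220.69978225]] [-0.54704349 -0.35924163  0.05235535]
```

View pics/end.png

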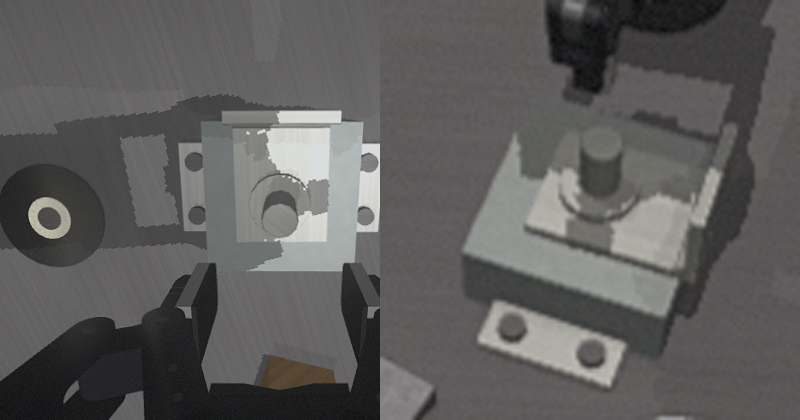

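The collar is flat on the cleat at (280,204) and the knob top is at (280,221), both as predicted. The pin is upright, the cleat is square, and the gripper is clear.

```bash
python3 -c "
from rig import ctrl, imaging, workorder
print(workorder.finish_job())"
```

```text
the job is handed in; nothing more can be done
None
```

The job is handed in: the drilled cleat lies flat and square on the jig block, hole over hole to about 1 mm, and the pin is through both holes with its collar on the cleat and the gripper clear; the hand-in gave no verdict.

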